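Index the specimen carrier against the orange flip stop

TASK

Flip the orange stop fully down across the lane, leaving the blue one up. Then slide the grey specimen carrier flush along the aluminium fence until it bears on the orange stop's rubber nose, press it home with about 10 N (never let it push on the stop with more than 16 N), and let go so that it stays there, flush on the fence and still bearing on the nose. Leave everything else on the bench undisturbed.

Things in the scene. Friction and masses are not known exactly. Their poses are not given: they have to be found in the camera images.
- jig: Fixed jig: black plate 155 x 500 x 8 mm with an aluminium fence 40 mm thick, 500 mm long, top 33 mm above the table. Origin at table height under the middle of the fence face. +y runs along the fence, the way the carrier is to slide; the lane is at -x of the face (plate to x = -110 mm), the fence at x = 0 to 40 mm. Orange and blue stops stand on it, either one nearer.
- carrier: Loose grey block 60 (x) x 100 (y) x 30 mm, 0.45 to 0.8 kg, white disc and steel grip bar 14 (x) x 46 (y) mm on its middle (bar 30 to 66 mm above its underside). Origin at the centre of the underside. Lies on the plate at the lane's -y end, off the fence and askew. Its +y end meets the nose; flush, its origin is at jig x = -30 mm. Slides with 2 to 9 N drag; passes under a raised flag.
- orange_flag (a joint): The orange stop's hinged flag, swing in rad: 0 = raised, leaning back 35 degrees past upright, away from the lane; 2.182 = fully down on its end stop, level across the lane. Stiff hinge (0.12 N m): it stays where it is left; about 3 N at its tip moves it.
- orange_hinge (a point): Point on the orange flag's hinge axis, at the middle of the flag's width: 20 mm behind the fence face, 45 mm above the table; the axis runs along the fence. Flag: a bar 16 mm wide and 10 mm thick reaching 62 mm from this axis; under its outer 38 mm a blade of the same width that, when down, reaches to 3 mm over the plate.
- orange_tip (a point): Middle of the free end of the orange flag's bar, 62 mm from the hinge axis.
- orange_stop: Orange stop's mount: two dark cheeks on the fence, 31 mm over all, to 55 mm above the table. Origin at table height under the fence face, axes as jig. Flag's rubber nose (16 mm round, on a screw) points to jig -y; flag down, it is 30 mm off the fence face, 28 mm up. Its end is 14 to 38 mm before the flag's middle (varies, not measured). It yields 1 mm per 4 N, at most 6 mm, and damps.
- blue_flag (a joint): The blue stop's hinged flag, swing in rad: 0 = raised, leaning back 35 degrees past upright, away from the lane; 2.182 = fully down on its end stop, level across the lane. Stiff hinge (0.12 N m): it stays where it is left; about 3 N at its tip moves it. Same make as the orange one.
- blue_hinge (a point): Point on the blue flag's hinge axis, in the middle of the flag's width.
- sample_ring: Bystander: aluminium ring, 64 mm across, 18 mm high. Origin under its centre.
- loading_weight: Bystander: steel weight, 48 mm across, 45 mm high. Origin under its centre.
- holder_cap: Bystander: black stepped cap, 60 mm across, 22 mm high. Origin under its centre.
- felt_puck: Bystander: white disc, 70 mm across, 12 mm high. Origin under its centre.
- jar: Bystander: amber jar, 50 mm across, 60 mm high. Origin under its centre.
- driver: Bystander: screwdriver, 160 mm long, lying. Origin under its middle.

How it is judged (in metres and radians):
On the way, in this order (a step that is already met when the one before it is completed fails the run):
1. the orange flag is swung fully down while the carrier does not yet touch it (value of joint orange_flag above 2.1017 rad and contact force between carrier and orange_stop below 0.1 N), for 0.2 s.
2. the carrier, flush on the fence, is pressed on the nose with more than 6 N (value of joint orange_flag above 2.1017 rad and x of carrier in the frame of jig above -0.0325 m and angle between the y axis of carrier and the y axis of jig, either way round below 0.03 rad and contact force between carrier and orange_stop above 6 N), for 0.3 s.
At the end, for the whole second after the job is handed in: The orange flag is fully down (within 0.08 rad), the blue one still up; the carrier lies flat on the plate, at rest, flush on the fence (within 2.5 mm and 0.03 rad) and still bearing on the orange stop's nose (more than 0.2 N), having been pressed on it with more than 6 N for 0.3 s (value of joint orange_flag above 2.1017 rad and value of joint blue_flag below 0.3 rad and x of carrier in the frame of jig above -0.0325 m and angle between the y axis of carrier and the y axis of jig, either way round below 0.03 rad and contact force between carrier and orange_stop above 0.2 N and height (world z) of carrier below 0.012 m and angle between carrier's own z axis and vertical below 0.06 rad and linear speed of carrier below 0.01 m/s); the robot touches nothing.
It fails at once if the carrier pushes on the orange stop with more than 16 N (contact force between carrier and orange_stop above 16 N).
It fails at once if the blue flag is swung down from its raised place (past 0.3 rad) (not (value of joint blue_flag below 0.3 rad)).
It fails at once if a bystander is moved by more than 20 mm (distance of any of sample_ring, loading_weight, holder_cap, felt_puck, jar, driver from where it was at the start of the episode above 0.02 m).
It also fails if it takes over 72 s, if anything falls off the work surface, if the arm or the gripper's body presses on something with over 40 N, if the wrist force passes 120 N, or if a joint passes its speed limit or range.

ROBOT

A 6-joint arm with a two-finger parallel gripper is mounted at the origin on the work surface. World frame = base frame: x ahead of the robot, y to its left, z up, the work surface at z = 0. Lengths are in m, angles in degrees, forces in N, time in s.
With the tool pointing down it reaches from about 0.4 to 0.825 m from the base axis. Payload 7 kg.
Tool frame: the origin (TCP) lies midway between the tips of the shut fingers; the grasp point (between the pads) lies 19 mm behind it; z points along the fingers, y is the line along which they close (so a half turn about z gives the same grasp; the last joint's range is limited). The gripper opens to 88 mm and grips with 3 to 60 N. Pads are 19 mm wide; open, the fingers measure 130 mm over their backs; the gripper's body (78 mm by 193 mm) begins 47 mm behind the grasp point.
Start: joints at [85.606, 20.546, 0.682, 0, -70.136, -16.507], TCP at [0.241, 0.631, 0.227] pointing down, gripper open.
Joint ranges: [-176.03, 176.03], [-82.01, 121.73], [-58.28, 71.71], [-173.87, 95.51], [-174.79, -0.11], [-173.66, 173.66]. Speed limits (degrees/s): [136.94, 136.94, 172.46, 180, 180, 180].

INTERFACE

Orientations are given as [roll, pitch, yaw] about the fixed x, y, z axes, in that order (R = Rz(yaw) Ry(pitch) Rx(roll)).
In Python, from plant import telemetry, viewer, workorder gives the robot as it stands. The module is installed in compiled form; this text tells all that it offers.
- The arm moves only by the tool carry_out, never from a script. Its argument "rows" is a list of rows, each a list of 6 numbers: the shift along the tool's x, y, z in m, then the turn, a rotation vector about the tool's x, y, z in rad. In form: [[tx, ty, tz, ax, ay, az], ...]. A call has 1 to 8 rows; each row is the pose to reach, as a shift and turn from the pose commanded when the call began, along the tool's axes at that moment; what a row does not reach only later rows make up. A row lasts 1/8 s, in which the tool goes at most 62.5 mm and 10.7 degrees, less where a joint would pass 70% of its speed; a pose out of reach is approached as far as the arm can. A call with a gripper value outside its range is refused whole. "grip" is the gripper's target within -1 to 1 (fully open at 1, half-way at 0, shut at -1), set as the call begins (left out, the last holds). The fingers move at their own pace and stop on an object; the grip force is fixed at half the most. Time passes only in rows, so rows that repeat a pose let the fingers close. It gives the time, the measured TCP pose, the force, the opening and the grip force at its end, in the units of the state.
- telemetry.get_obs(): the state, without advancing time (a new reading comes with each control period).
- viewer.snapshot(name): name is "scene" or "top"; returns the picture (420x560x3 uint8, red, green, blue); there is no depth.
- viewer.camera_info(name): a dict with "intrinsics" (3x3 intrinsics, pixels), "extrinsics" (4x4, takes a point from camera to world coordinates). Camera axes: x right, y down, z forward; pixel columns grow to the right and rows downward; lengths in m; the calibration is good to about 2 mm. A picture is of the moment at which its call begins. camera_info takes no time and is no camera call.
- workorder.close_job(): hands the job in; it is judged then, once.
The state is a dict: "clock": time; "joint_pos": joint angles; "qvel": joint speeds; "tau": joint torques, N m; "tool_pos": TCP position; "orientation": TCP orientation; "force": force on the tool from outside, world axes, zero at the start; "moment": the same for the moment, N m; "opening": finger opening in m; "gripper_force": force on a finger pad.
Only numpy, scipy, OpenCV 4.12 (cv2) and the standard library are available. Lean on these libraries where they do the work, as an engineer would, in place of code of your own. Each camera call takes 0.05 s, during which the arm holds its last target. There are 200 camera calls.

## Working session

There is one attempt and no reset: what is moved stays moved. The work goes in short steps, Python scripts to look and compute and a tool call to move; the robot and the scene stay as the last step left them, time stands still between calls to the robot, and variables do not carry over. Pictures are saved under pics/ and viewed, at most 10 in all, crops included, and the job is handed in when it is done.

Besides the shell and the picture viewer there is one more tool, called after "Emit:" as name([rows], argument=value, ...), one row to a line, values as JSON. carry_out: Moves the arm, as the interface text tells. Its arguments: {"type":"object","properties":{"rows":{"type":"array"},"grip":{"type":"number"}},"required":["rows"]}

```bash
mkdir -p pics; python3 - <<'E'
from plant import telemetry, viewer
import cv2,json
for n in("scene","top"):
    im=viewer.snapshot(n); cv2.imwrite(f"pics/{n}0.png",cv2.resize(im[:,:,::-1],(800,600),interpolation=cv2.INTER_CUBIC)); cv2.imwrite(f"pics/raw_{n}0.png",im[:,:,::-1])
    c=viewer.camera_info(n); print(c)
print(telemetry.get_obs())
E
```

```text
{'intrinsics': array([[433.89244236,   0.        , 283.40746504],
       [  0.        , 433.89244236, 214.19246431],
       [  0.        ,   0.        ,   1.        ]]), 'extrinsics': array([[ 0.32421924,  0.6875737 , -0.64971093,  1.17466053],
       [ 0.94590007, -0.22659654,  0.23222201, -0.1488541 ],
       [ 0.0124475 , -0.68985246, -0.72384297,  0.83683674],
       [ 0.        ,  0.        ,  0.        ,  1.        ]])}
{'intrinsics': array([[408.41516787,   0.        , 282.57828191],
       [  0.        , 408.41516787, 216.38656018],
       [  0.        ,   0.        ,   1.        ]]), 'extrinsics': array([[-0.01839867, -0.98905447,  0.14639928,  0.37316213],
       [-0.99982263,  0.0176107 , -0.00667669,  0.06625271],
       [ 0.00402542, -0.14649615, -0.98920305,  1.16159848],
       [ 0.        ,  0.        ,  0.        ,  1.        ]])}
{'clock': 0.1, 'joint_pos': array([ 8.56074523e+01,  2.05877538e+01,  6.38103211e-01, -1.73918959e-02,
       -7.01374804e+01, -1.65062675e+01]), 'qvel': array([ 0.01781305, -0.06353698,  0.13019903,  0.02740869, -0.07102316,
        0.09876313]), 'tau': array([-1.26410407e-03, -5.84162486e+01,  2.93748969e+01,  7.01526403e+00,
        1.01389509e-02, -6.01356601e-05]), 'tool_pos': array([0.24066191, 0.63015228, 0.22570572]), 'orientation': array([ 1.79911814e+02, -9.08138704e-03, -2.09047298e+01]), 'force': array([ 0.35759888, -0.28881722, -0.2048372 ]), 'moment': array([ 0.02573576, -0.05563299,  0.05259847]), 'gripper_force': 0.0, 'opening': 0.0873352655527803}
```

View pics/top0.png

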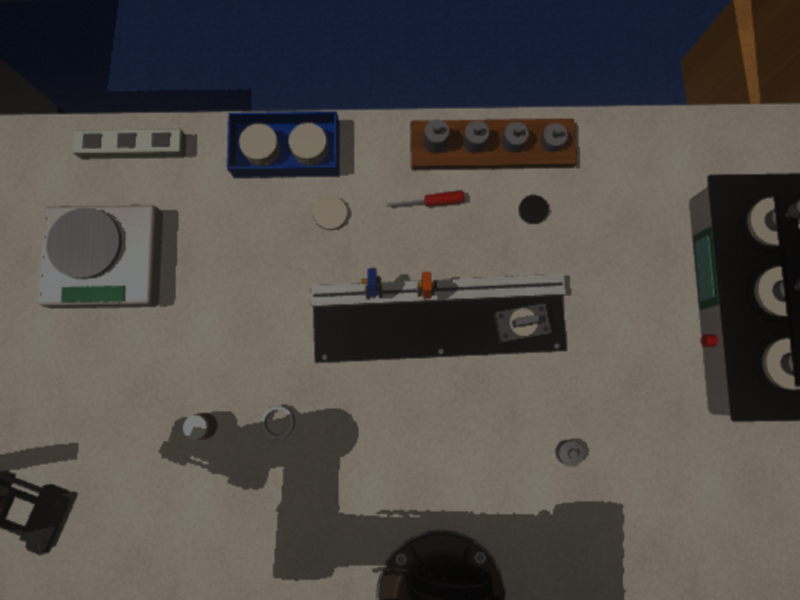

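View pics/scene0.png

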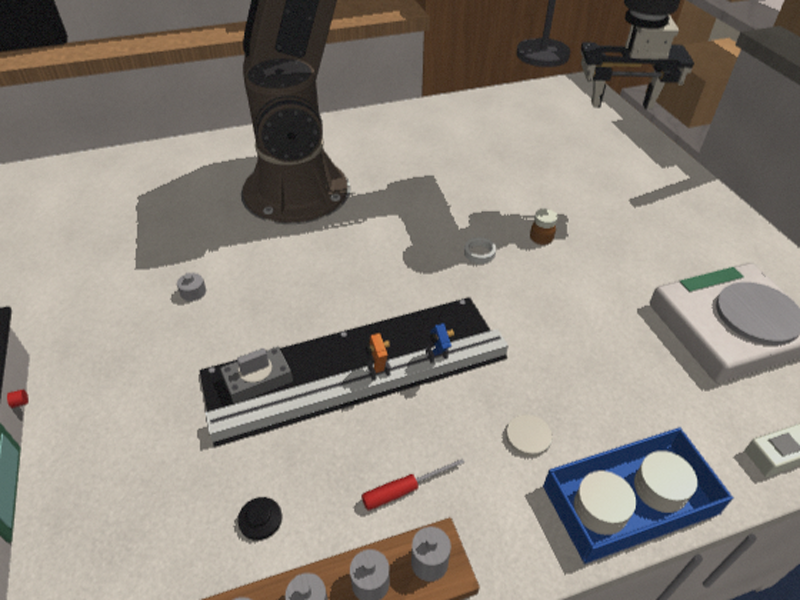

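The top view shows the jig lying along world y with the fence on the +x side. In 800-px view pixels, the carrier is near (524,322), the orange stop at (427,285) and the blue one at (372,283). I'll enlarge both views.

```bash
python3 - <<'E'
import cv2
a=cv2.imread("pics/raw_top0.png")[180:260,210:405]; cv2.imwrite("pics/ct.png",cv2.resize(a,None,fx=4,fy=4,interpolation=cv2.INTER_CUBIC).clip(0,255)*1)
b=cv2.imread("pics/raw_scene0.png")[200:315,135:365]; cv2.imwrite("pics/cs.png",cv2.resize(b,None,fx=3.4,fy=3.4,interpolation=cv2.INTER_CUBIC))
E
```

```text
(no output)
```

View pics/ct.png

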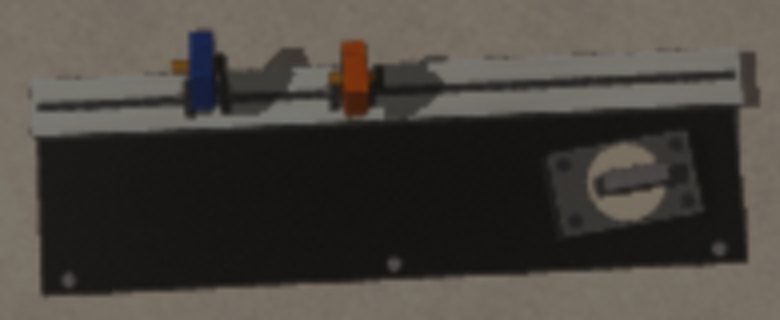

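View pics/cs.png

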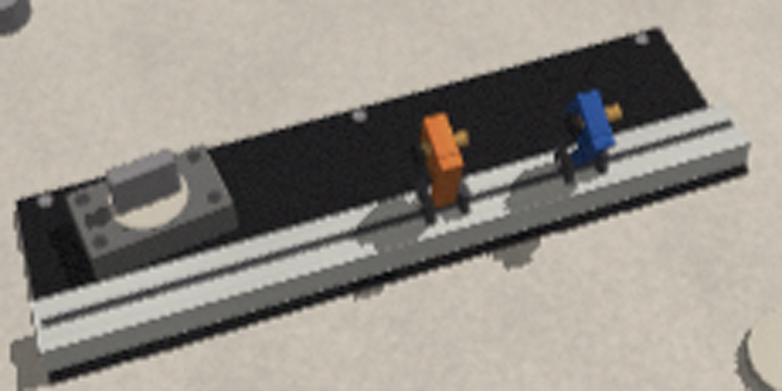

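```bash
cat > h.py <<'E'
import numpy as np
from plant import viewer
def pix(n,uv,z):
    c=viewer.camera_info(n);K,T=c["intrinsics"],c["extrinsics"]
    d=T[:3,:3]@np.linalg.solve(K,np.array([uv[0],uv[1],1.])); o=T[:3,3]
    return o+d*(z-o[2])/d[2]
def top(c,z): return pix("top",((c[0]+.5)/4-.5+210,(c[1]+.5)/4-.5+180),z)
def scn(c,z): return pix("scene",((c[0]+.5)/3.4-.5+135,(c[1]+.5)/3.4-.5+200),z)
E
python3 - <<'E'
from h import *
np.set_printoptions(precision=4,suppress=True)
P=lambda l,f,c,z:print(l,f(c,z))
P("plate -x +y",top,(43,294),.008);P("plate -x -y",top,(747,262),.008)
P("face bot +y",top,(38,137),.008);P("face bot -y",top,(742,105),.008)
P("back top +y",top,(30,83),.033);P("back top -y",top,(740,52),.033)
P("S plate -x-y",scn,(17,202),.008);P("S plate -x+y",scn,(660,28),.008)
P("S backtop -y",scn,(42,347),.033);P("S backtop +y",scn,(748,145),.033)
P("S facetop -y",scn,(33,305),.033)
for c in[(547,155),(687,131),(703,210),(563,237)]:P("car",top,c,.038)
for c in[(66,193),(203,149),(235,214),(98,272)]:P("Scar",scn,c,.038)
P("bar end",top,(600,184),.074);P("bar end",top,(684,171),.074)
for c in[(106,182),(176,150),(182,165),(113,200)]:P("Sbar",scn,c,.074)
P("otip",top,(355,43),.096);P("ohinge",top,(355,113),.045)
P("Sotip",scn,(436,116),.096);P("Soh",scn,(448,205),.045)
P("btip",top,(201,33),.096);P("Sbtip",scn,(590,92),.096)
E
```

```text
plate -x +y [0.4424 0.2355 0.008 ]
plate -x -y [ 0.456  -0.2619  0.008 ]
face bot +y [0.5544 0.2395 0.008 ]
face bot -y [ 0.5686 -0.265   0.008 ]
back top +y [0.5889 0.2416 0.033 ]
back top -y [ 0.6023 -0.2586  0.033 ]
S plate -x-y [ 0.4633 -0.2573  0.008 ]
S plate -x+y [0.4467 0.2401 0.008 ]
S backtop -y [ 0.6063 -0.2516  0.033 ]
S backtop +y [0.5958 0.2422 0.033 ]
S facetop -y [ 0.5727 -0.2534  0.033 ]
car [ 0.5307 -0.1186  0.038 ]
car [ 0.5459 -0.2169  0.038 ]
car [ 0.4904 -0.225   0.038 ]
car [ 0.4734 -0.1273  0.038 ]
Scar [ 0.4916 -0.221   0.038 ]
Scar [ 0.4824 -0.1253  0.038 ]
Scar [ 0.5455 -0.1157  0.038 ]
Scar [ 0.5639 -0.2098  0.038 ]
bar end [ 0.5054 -0.1475  0.074 ]
bar end [ 0.5132 -0.2044  0.074 ]
Sbar [ 0.5214 -0.1918  0.074 ]
Sbar [ 0.5088 -0.1436  0.074 ]
Sbar [ 0.5228 -0.1421  0.074 ]
Sbar [ 0.5378 -0.1897  0.074 ]
otip [0.6001 0.0157 0.096 ]
ohinge [0.5615 0.0145 0.045 ]
Sotip [0.553  0.0249 0.096 ]
Soh [0.5886 0.0213 0.045 ]
btip [0.6087 0.1181 0.096 ]
Sbtip [0.5651 0.13   0.096 ]
```

The crops give the corners I need: top crop fence face (38,137)–(742,105), carrier corners (547,155), (687,131), (703,210), (563,237), and the orange flag around (355,43–113). Next I'll fit the jig, the stops and the carrier to both views together.

```bash
cat >> h.py <<'E'
from scipy.optimize import least_squares
from scipy.spatial.transform import Rotation as Ro
def proj(n,p):
    c=viewer.camera_info(n);q=np.linalg.inv(c["extrinsics"])@np.r_[p,1]; q=c["intrinsics"]@q[:3]; return q[:2]/q[2]
def W(pose,p):
    c,s=np.cos(pose[2]),np.sin(pose[2]); return np.array([pose[0]+c*p[0]-s*p[1],pose[1]+s*p[0]+c*p[1],p[2]])
def U(n,c):
    k,o=(4,(210,180)) if n=="top" else (3.4,(135,200))
    return np.array([(c[0]+.5)/k-.5+o[0],(c[1]+.5)/k-.5+o[1]])
def fit(obs,x0,pt):
    r=lambda v:np.concatenate([proj(n,pt(v,p))-U(n,c) for n,c,p in obs])
    return least_squares(r,x0,loss="soft_l1"),r
def flagpt(v,a,b,q): # a along bar, b blade-ward, q across; raised
    s,c=np.sin(np.radians(35)),np.cos(np.radians(35))
    return np.array([.020+a*s-b*c, v+q, .045+a*c+b*s])
E
python3 - <<'E'
from h import *
np.set_printoptions(precision=4,suppress=True)
J=[("top",(43,294),(-.11,.25,.008)),("top",(747,262),(-.11,-.25,.008)),("top",(38,137),(0,.25,.008)),("top",(742,105),(0,-.25,.008)),
("top",(30,83),(.04,.25,.033)),("top",(740,52),(.04,-.25,.033)),("scene",(17,202),(-.11,-.25,.008)),("scene",(660,28),(-.11,.25,.008)),
("scene",(42,347),(.04,-.25,.033)),("scene",(748,145),(.04,.25,.033)),("scene",(33,305),(0,-.25,.033)),("scene",(52,380),(.045,-.25,.0))]
s,r=fit(J,[.56,-.01,.027],W); j=s.x; print("jig",j,r(j).reshape(-1,2).round(1).tolist())
C=[(n,c,p+(.038,)) for n,l in(("top",[(547,155),(687,131),(703,210),(563,237)]),("scene",[(203,149),(66,193),(98,272),(235,214)])) for c,p in zip(l,[(.03,.05),(.03,-.05),(-.03,-.05),(-.03,.05)] if n=="top" else [(-.03,.05),(-.03,-.05),(.03,-.05),(.03,.05)])]
s,r=fit(C,[.51,-.17,.15],W); k=s.x; print("car",k,r(k).reshape(-1,2).round(1).tolist())
d=k[:2]-j[:2];c,sn=np.cos(j[2]),np.sin(j[2]);print("car in jig",c*d[0]+sn*d[1],-sn*d[0]+c*d[1],np.degrees(k[2]-j[2]))
for n,lt,ls in(("orange",(355,43),(438,116)),("blue",(201,33),(592,92))):
  for v in(.0,.02,.03,.12,.13): print(n,v,[(cam,(proj(cam,W(j,flagpt(v,*f)))).round(1).tolist()) for cam in("top","scene") for f in((.062,-.005,0),(.062,.034,0))])
  print(U("top",lt),U("scene",ls))
E
```

```text
jig [ 0.5603 -0.0072  0.0271] [[-1.5, -0.4], [-0.7, -0.4], [-1.1, 0.3], [-2.7, 0.6], [-0.8, -1.6], [-1.0, -1.6], [-1.4, -1.7], [-0.6, -0.8], [-2.0, 0.8], [0.2, -0.9], [-2.0, -1.6], [-1.3, 1.2]]
car [ 0.5136 -0.1698  0.1477] [[-1.0, -1.8], [-0.8, -1.7], [-0.5, -0.3], [-1.0, -1.1], [-0.3, -1.8], [-1.2, 0.2], [-3.2, -4.1], [-1.0, -3.1]]
car in jig -0.05105311553056595 -0.16133389004909224 6.907067043606835
orange 0.0 [('top', [306.1, 183.2]), ('top', [307.3, 193.2]), ('scene', [258.5, 260.4]), ('scene', [253.5, 243.0])]
orange 0.02 [('top', [298.6, 183.6]), ('top', [299.6, 193.6]), ('scene', [267.3, 257.9]), ('scene', [262.3, 240.5])]
orange 0.03 [('top', [294.9, 183.7]), ('top', [295.8, 193.7]), ('scene', [271.6, 256.6]), ('scene', [266.7, 239.4])]
orange 0.12 [('top', [261.3, 185.2]), ('top', [261.4, 195.3]), ('scene', [309.9, 245.7]), ('scene', [304.9, 228.9])]
orange 0.13 [('top', [257.6, 185.4]), ('top', [257.5, 195.4]), ('scene', [314.1, 244.5]), ('scene', [309.1, 227.7])]
[298.375 190.375] [263.4706 233.7647]
blue 0.0 [('top', [306.1, 183.2]), ('top', [307.3, 193.2]), ('scene', [258.5, 260.4]), ('scene', [253.5, 243.0])]
blue 0.02 [('top', [298.6, 183.6]), ('top', [299.6, 193.6]), ('scene', [267.3, 257.9]), ('scene', [262.3, 240.5])]
blue 0.03 [('top', [294.9, 183.7]), ('top', [295.8, 193.7]), ('scene', [271.6, 256.6]), ('scene', [266.7, 239.4])]
blue 0.12 [('top', [261.3, 185.2]), ('top', [261.4, 195.3]), ('scene', [309.9, 245.7]), ('scene', [304.9, 228.9])]
blue 0.13 [('top', [257.6, 185.4]), ('top', [257.5, 195.4]), ('scene', [314.1, 244.5]), ('scene', [309.1, 227.7])]
[259.875 187.875] [308.7647 226.7059]
```

```bash
cat >> h.py <<'E'
J=np.array([.5603,-.0072,.0271])
def jig(p): # world->jig
    c,s=np.cos(J[2]),np.sin(J[2]); d=np.array(p[:2])-J[:2]; return np.array([c*d[0]+s*d[1],-s*d[0]+c*d[1],p[2]])
def plan(cur,rpy,tgt,yaw):
    R=Ro.from_euler("xyz",rpy,degrees=True); T=Ro.from_euler("xyz",[180,0,yaw],degrees=True)
    return R.inv().apply(np.array(tgt)-cur).round(4),(R.inv()*T).as_rotvec().round(4)
E
python3 - <<'E'
from h import *
t=W(J,(.105,.024,.16)); print(t)
print(plan([.241,.631,.227],[180,0,-20.9],[t[0],t[1],.2],-88.45))
E
```

```text
[0.66461113 0.01963634 0.16      ]
(array([0.6138, 0.42  , 0.027 ]), array([-0.   , -0.   ,  1.179]))
```

Emit:
carry_out([
  [0.03,0.02,0,0,0,0.07],
  [0.07,0.05,0,0,0,0.14],
  [0.11,0.08,0,0,0,0.22],
  [0.15,0.11,0,0,0,0.3],
  [0.19,0.135,0,0,0,0.37],
  [0.235,0.16,0,0,0,0.45],
  [0.275,0.19,0,0,0,0.52],
  [0.31,0.21,0,0,0,0.59],
], grip=-1)

```text
clock: 1.1
tool_pos: [0.456, 0.3219, 0.2264]
orientation: [180.0, 0.0, -54.9]
force: [0.5, 0.4, 0.1]
opening: 0.0131
gripper_force: 0.0
```

```bash
python3 - <<'E'
from h import *
from plant import telemetry
o=telemetry.get_obs();print(o["tool_pos"],o["orientation"],o["opening"],o["joint_pos"])
R=Ro.from_euler("xyz",[180,0,-20.9],degrees=True); p=R.apply([.31,.21,0])+[.241,.631,.227];y=-20.9-np.degrees(.59);print(p,y)
t=W(J,(.105,.024,.2));print(plan(p,[180,0,y],t,-88.45))
E
```

```text
[0.45600734 0.32190994 0.22644493] [ 1.79976113e+02  3.42535983e-03 -5.48692240e+01] 0.01314803708405537 [ 5.53084629e+01  9.60355879e+00 -1.42452326e+01 -1.25219385e-02
 -6.61724488e+01 -2.01726254e+01]
[0.45568841 0.32422828 0.227     ] -54.70450991271857
(array([0.3693, 0.0055, 0.027 ]), array([ 0.   , -0.   ,  0.589]))
```

Emit:
carry_out([
  [0.046,0,0,0,0,0.07],
  [0.092,0,0,0,0,0.15],
  [0.14,0,0,0,0,0.22],
  [0.185,0,0,0,0,0.3],
  [0.23,0,0,0,0,0.37],
  [0.277,0.004,0,0,0,0.45],
  [0.323,0.005,0,0,0,0.52],
  [0.3693,0.0055,0,0,0,0.589],
])

```text
clock: 2.1
tool_pos: [0.6649, 0.0178, 0.2262]
orientation: [180.0, -0.0, -88.6]
force: [0.8, 0.6, 0.4]
opening: 0.0002
gripper_force: 0.0
```

Emit:
carry_out([
  [0,0,0.03,0,0,0],
  [0,0,0.06,0,0,0],
  [0,0,0.085,0,0,0],
  [0,0,0.085,0,0,0],
  [0,0,0.085,0,0,0],
])

```text
clock: 2.72
tool_pos: [0.6649, 0.0192, 0.1425]
orientation: [-180.0, -0.0, -88.4]
force: [0.0, -0.2, 1.2]
opening: 0.0005
gripper_force: 0.0
```

```bash
python3 - <<'E'
from h import *
from plant import telemetry
import cv2
o=telemetry.get_obs();print(o["tool_pos"],jig(o["tool_pos"]),o["orientation"],o["opening"],o["joint_pos"],o["force"])
b=viewer.snapshot("scene")[170:320,190:390,::-1]; cv2.imwrite("pics/s1.png",cv2.resize(b,None,fx=4,fy=4,interpolation=cv2.INTER_CUBIC))
E
```

```text
[0.66494175 0.01924448 0.14248924] [0.10531988 0.02359932 0.14248924] [-1.79950246e+02 -1.09300251e-02 -8.84348354e+01] 0.0004763382606787094 [ 1.84302804e+01  2.30179320e+01 -7.01852291e+00  2.87693302e-02
 -5.99191048e+01 -1.68795212e+01] [ 0.03537855 -0.22672165  1.18376406]
```

View pics/s1.png

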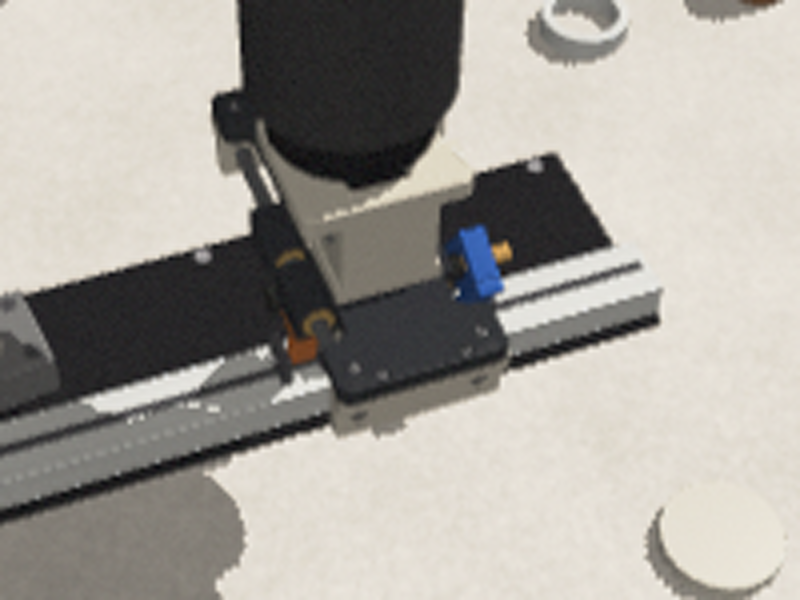

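The gripper stands behind the orange flag, visible at (300,345), and well clear of the blue one at (478,262). I'll descend and push the flag over.

Emit:
carry_out([
  [0,0,0.03,0,0,0],
  [0,0,0.06,0,0,0],
  [0,0,0.075,0,0,0],
  [0,0.01,0.075,0,0,0],
  [0,0.02,0.075,0,0,0],
  [0,0.03,0.075,0,0,0],
  [0,0.04,0.075,0,0,0],
  [0,0.05,0.075,0,0,0],
])

```text
clock: 3.78
tool_pos: [0.6154, 0.0181, 0.068]
orientation: [-179.8, 0.0, -88.4]
force: [2.2, 0.0, 4.4]
opening: 0.0005
gripper_force: 1.8
```

Emit:
carry_out([
  [0,0.01,0,0,0,0],
  [0,0.02,0,0,0,0],
  [0,0.03,0,0,0,0],
  [0,0.038,0,0,0,0],
  [0,0.046,0,0,0,0],
  [0,0.054,0,0,0,0],
  [0,0.062,0,0,0,0],
  [0,0.07,0,0,0,0],
])

```text
clock: 4.78
tool_pos: [0.5435, 0.0158, 0.0664]
orientation: [180.0, -0.0, -88.5]
force: [1.5, 0.2, 0.3]
opening: 0.0004
gripper_force: 0.6
```

Emit:
carry_out([
  [0,0.003,0.004,0,0,0],
  [0,0.006,0.008,0,0,0],
  [0,0.008,0.011,0,0,0],
  [0,0.008,0.014,0,0,0],
  [0,0.008,0.016,0,0,0],
  [0,0.008,0.0165,0,0,0],
])

```text
clock: 5.52
tool_pos: [0.5358, 0.0155, 0.0502]
orientation: [179.9, -0.0, -88.5]
force: [-5.3, 0.9, 9.8]
opening: 0.0005
gripper_force: 5.2
```

Emit:
carry_out([
  [0,0,0.0007,0,0,0],
  [0,0,0.0015,0,0,0],
  [0,0,0.0015,0,0,0],
])

```text
clock: 5.9
tool_pos: [0.5358, 0.0155, 0.0499]
orientation: [180.0, -0.0, -88.4]
force: [-8.6, 1.4, 19.7]
opening: 0.0001
gripper_force: 10.0
```

Emit:
carry_out([
  [0,0,-0.03,0,0,0],
  [0,0,-0.08,0,0,0],
  [0,0,-0.11,0,0,0],
  [0.05,0,-0.11,0,0,0],
  [0.1,0,-0.11,0,0,0],
  [0.15,0,-0.11,0,0,0],
  [0.185,0,-0.11,0,0,0],
  [0.185,0,-0.11,0,0,0],
], grip=0)

```text
clock: 6.9
tool_pos: [0.541, -0.1714, 0.158]
orientation: [179.9, -0.0, -88.6]
force: [0.3, 0.1, 0.2]
opening: 0.0434
gripper_force: 0.0
```

```bash
python3 - <<'E'
from h import *
from plant import telemetry
import cv2
o=telemetry.get_obs();print(o["tool_pos"],jig(o["tool_pos"]),o["orientation"],o["opening"],o["force"])
t=W(J,(-.051,-.161,.16)); print(t,plan(o["tool_pos"],o["orientation"],t,-88.45+6.9))
b=viewer.snapshot("scene")[180:315,135:345,::-1]; cv2.imwrite("pics/s2.png",cv2.resize(b,None,fx=3.8,fy=3.8,interpolation=cv2.INTER_CUBIC))
E
```

```text
[ 0.54096213 -0.1713519   0.15795586] [-0.02377874 -0.16356763  0.15795586] [ 1.79941138e+02 -2.60612830e-03 -8.86390496e+01] 0.04336238474481213 [0.2685792  0.14332865 0.23081627]
[ 0.51368129 -0.16952281  0.16      ] (array([-0.0025,  0.0272, -0.002 ]), array([ 0.001 ,  0.    , -0.1237]))
```

View pics/s2.png

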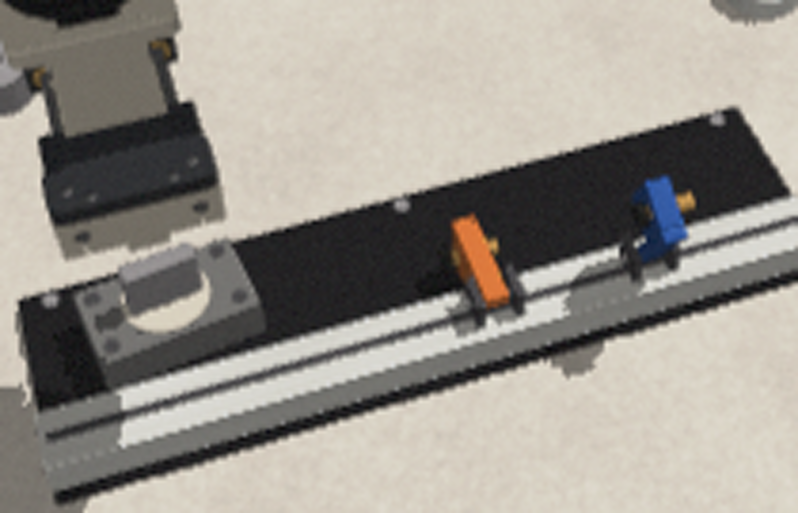

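The orange flag now lies across the lane, with its tip at (465,220), and the blue flag is still raised. I'll go over the carrier's bar.

Emit:
carry_out([
  [-0.0025,0.014,0,0,0,-0.06],
  [-0.0025,0.027,0,0,0,-0.124],
  [-0.0025,0.027,0.03,0,0,-0.124],
  [-0.0025,0.027,0.06,0,0,-0.124],
  [-0.0025,0.027,0.085,0,0,-0.124],
  [-0.0025,0.027,0.1,0,0,-0.124],
  [-0.0025,0.027,0.108,0,0,-0.124],
  [-0.0025,0.027,0.112,0,0,-0.124],
])

```text
clock: 7.95
tool_pos: [0.5147, -0.1672, 0.0466]
orientation: [-180.0, -0.0, -81.3]
force: [-0.7, 0.1, -0.2]
opening: 0.0437
gripper_force: 0.0
```

```bash
python3 - <<'E'
from h import *
from plant import telemetry
import cv2
o=telemetry.get_obs();print(o["tool_pos"],jig(o["tool_pos"]),o["orientation"],o["opening"],o["force"])
b=viewer.snapshot("scene")[180:300,110:270,::-1]; cv2.imwrite("pics/s3.png",cv2.resize(b,None,fx=5,fy=5,interpolation=cv2.INTER_CUBIC))
E
```

```text
[ 0.51471108 -0.16724867  0.04661492] [-0.04990897 -0.15875459  0.04661492] [-1.79984098e+02 -8.99596732e-03 -8.13216328e+01] 0.043743950976531804 [-0.69263396  0.1043261  -0.18658659]
```

View pics/s3.png

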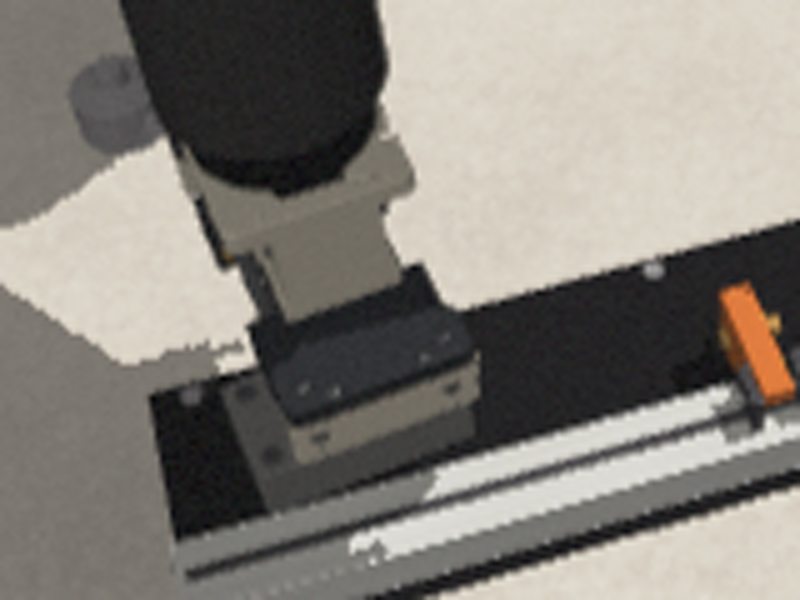

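The gripper sits over the carrier, with the carrier's visible corners at (240,385) and (270,510). Now I'll close on the bar.

Emit:
carry_out([
  [0,0,0,0,0,0],
  [0,0,0,0,0,0],
  [0,0,0,0,0,0],
  [0,0,0,0,0,0],
  [0,0,0,0,0,0],
], grip=-1)

```text
clock: 8.62
tool_pos: [0.5136, -0.1675, 0.0467]
orientation: [179.9, 0.0, -81.4]
force: [-4.3, 0.1, 6.0]
opening: 0.0136
gripper_force: 30.0
```

Emit:
carry_out([
  [0,0,-0.0007,0,0,0],
  [0.0005,-0.004,-0.0007,0,0,0.03],
  [0.001,-0.008,-0.0007,0,0,0.06],
  [0.0015,-0.011,-0.0007,0,0,0.09],
  [0.0017,-0.014,-0.0007,0,0,0.123],
  [0.0017,-0.014,-0.0007,0,0,0.123],
])

```text
clock: 9.38
tool_pos: [0.5287, -0.167, 0.0472]
orientation: [-180.0, -0.0, -88.4]
force: [0.0, -0.1, -5.2]
opening: 0.0138
gripper_force: 30.0
```

Emit:
carry_out([
  [0,0,0.0004,0,0,0],
  [0,-0.001,0.0004,0,0,0],
  [0,-0.002,0.0004,0,0,0],
  [0,-0.003,0.0004,0,0,0],
  [0,-0.003,0.0004,0,0,0],
])

```text
clock: 10.0
tool_pos: [0.5316, -0.1669, 0.0469]
orientation: [-180.0, 0.0, -88.4]
force: [0.0, -0.3, -5.8]
opening: 0.0137
gripper_force: 30.0
```

Emit:
carry_out([
  [0,0,0.0003,0,0,0],
  [0,0,0.0003,0,0,0],
])

```text
clock: 10.25
tool_pos: [0.5315, -0.1669, 0.0467]
orientation: [-180.0, -0.0, -88.4]
force: [-0.4, 1.1, -4.4]
opening: 0.0136
gripper_force: 30.0
```

Now for the approach to the fence.

Emit:
carry_out([
  [0,-0.001,0.0002,0,0,0],
  [0,-0.002,0.0002,0,0,0],
  [0,-0.003,0.0002,0,0,0],
  [0,-0.003,0.0002,0,0,0],
])

```text
clock: 10.75
tool_pos: [0.5338, -0.167, 0.0467]
orientation: [179.9, -0.0, -88.4]
force: [-5.8, -0.5, 4.7]
opening: 0.0138
gripper_force: 30.0
```

Emit:
carry_out([
  [0,0,-0.0001,0,0,0],
  [0,-0.0005,-0.0001,0,0,0],
  [0,-0.001,-0.0001,0,0,0],
  [0,-0.001,-0.0001,0,0,0],
])

```text
clock: 11.25
tool_pos: [0.5347, -0.1671, 0.0467]
orientation: [179.9, -0.0, -88.4]
force: [-4.0, 0.1, 3.4]
opening: 0.0138
gripper_force: 30.0
```

Emit:
carry_out([
  [0,-0.0005,-0.0001,0,0,0],
  [0,-0.001,-0.0001,0,0,0],
  [0,-0.0015,-0.0001,0,0,0],
  [0,-0.0015,-0.0001,0,0,0],
])

```text
clock: 11.75
tool_pos: [0.5359, -0.167, 0.0467]
orientation: [179.9, -0.0, -88.4]
force: [-6.6, -0.0, 6.8]
opening: 0.0137
gripper_force: 30.0
```

Emit:
carry_out([
  [0,-0.0005,-0.0002,0,0,0],
  [0,-0.001,-0.0002,0,0,0],
  [0,-0.0015,-0.0002,0,0,0],
  [0,-0.002,-0.0002,0,0,0],
  [0,-0.002,-0.0002,0,0,0],
])

```text
clock: 12.38
tool_pos: [0.536, -0.167, 0.0467]
orientation: [179.7, 0.0, -88.4]
force: [-13.9, 0.8, 10.9]
opening: 0.0139
gripper_force: 30.0
```

Emit:
carry_out([
  [0,0.0006,-0.0002,0,0,0],
  [0,0.0012,-0.0003,0,0,0],
  [0,0.0012,-0.0003,0,0,0],
])

```text
clock: 12.75
tool_pos: [0.536, -0.167, 0.0468]
orientation: [179.8, -0.0, -88.4]
force: [-7.5, -0.8, 3.9]
opening: 0.0139
gripper_force: 30.0
```

```bash
python3 - <<'E'
from h import *
from plant import telemetry
import cv2
o=telemetry.get_obs();print(o["tool_pos"],o["orientation"],o["force"],o["moment"])
for n,s in (("top",(slice(180,260),slice(210,405))),("scene",(slice(200,315),slice(135,365)))):
    b=viewer.snapshot(n)[s[0],s[1],::-1]; k=4 if n=="top" else 3.4
    cv2.imwrite(f"pics/{n}4.png",cv2.resize(b,None,fx=k,fy=k,interpolation=cv2.INTER_CUBIC))
E
```

```text
[ 0.53603522 -0.16700087  0.04676232] [ 1.79821690e+02 -2.15853646e-03 -8.84086210e+01] [-7.47343162 -0.79608396  3.94990303] [-0.13690492  2.88862175  0.03184533]
```

View pics/scene4.png

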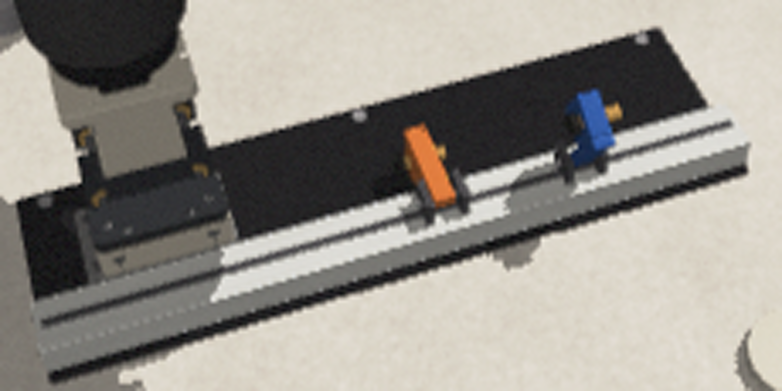

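The carrier is flush on the fence, the orange flag is down and the blue is up. Next I'll slide it along the fence.

Emit:
carry_out([
  [-0.003,0,-0.0001,0,0,0],
  [-0.008,0,-0.0001,0,0,0],
  [-0.013,0,-0.0001,0,0,0],
  [-0.018,0,-0.0001,0,0,0],
  [-0.023,0,-0.0001,0,0,0],
  [-0.028,0,-0.0001,0,0,0],
  [-0.033,0,-0.0001,0,0,0],
  [-0.038,0,-0.0001,0,0,0],
])

```text
clock: 13.85
tool_pos: [0.5349, -0.1301, 0.0468]
orientation: [179.8, -0.1, -88.4]
force: [-6.4, -8.4, 1.1]
opening: 0.0135
gripper_force: 30.0
```

Emit:
carry_out([
  [-0.004,0.0003,0,0,0,0],
  [-0.009,0.0003,0,0,0,0],
  [-0.014,0.0003,0,0,0,0],
  [-0.019,0.0003,0,0,0,0],
  [-0.024,0.0003,0,0,0,0],
  [-0.03,0.0003,0,0,0,0],
  [-0.035,0.0003,0,0,0,0],
  [-0.038,0.0003,0,0,0,0],
])

```text
clock: 14.85
tool_pos: [0.5337, -0.092, 0.0468]
orientation: [179.8, -0.1, -88.4]
force: [-6.7, -8.3, 2.2]
opening: 0.0139
gripper_force: 30.0
```

Emit:
carry_out([
  [-0.0015,0,0,0,0,0],
  [-0.003,0,0,0,0,0],
  [-0.0045,0,0,0,0,0],
  [-0.006,0,0,0,0,0],
  [-0.0075,0,0,0,0,0],
  [-0.009,0,0,0,0,0],
  [-0.0105,0,0,0,0,0],
  [-0.012,0,0,0,0,0],
])

```text
clock: 15.85
tool_pos: [0.5333, -0.0802, 0.0468]
orientation: [179.8, -0.1, -88.4]
force: [-5.3, -8.4, 2.0]
opening: 0.0137
gripper_force: 30.0
```

```bash
python3 - <<'E'
from h import *
import cv2
b=viewer.snapshot("top")[195:255,260:400,::-1]
b=cv2.convertScaleAbs(cv2.resize(b,None,fx=5.7,fy=5.7,interpolation=cv2.INTER_CUBIC),alpha=1.8); cv2.imwrite("pics/t5.png",b)
E
```

```text
(no output)
```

View pics/t5.png

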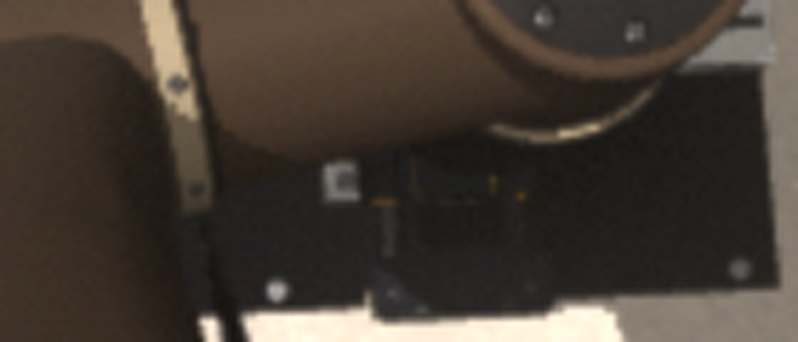

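The arm hides the stop; only the carrier's corner shows, at (340,180). So I'll go by force. The sliding drag baseline is 8.4 N, and I'll take calls of at most 3 mm.

Emit:
carry_out([
  [-0.0008,0,0,0,0,0],
  [-0.0016,0,0,0,0,0],
  [-0.0023,0,0,0,0,0],
  [-0.003,0,0,0,0,0],
])

```text
clock: 16.4
tool_pos: [0.5332, -0.0772, 0.0468]
orientation: [179.8, -0.1, -88.4]
force: [-7.9, -7.8, 2.1]
opening: 0.0139
gripper_force: 30.0
```

Emit:
carry_out([
  [-0.0008,0,0,0,0,0],
  [-0.0016,0,0,0,0,0],
  [-0.0023,0,0,0,0,0],
  [-0.003,0,0,0,0,0],
])

```text
clock: 16.9
tool_pos: [0.5331, -0.0743, 0.0468]
orientation: [179.8, -0.1, -88.4]
force: [-6.1, -8.7, 2.3]
opening: 0.014
gripper_force: 30.0
```

Emit:
carry_out([
  [-0.0008,0,0,0,0,0],
  [-0.0016,0,0,0,0,0],
  [-0.0023,0,0,0,0,0],
  [-0.003,0,0,0,0,0],
])

```text
clock: 17.4
tool_pos: [0.533, -0.0713, 0.0468]
orientation: [179.8, -0.1, -88.4]
force: [-6.6, -9.1, 2.7]
opening: 0.0137
gripper_force: 30.0
```

Emit:
carry_out([
  [-0.0008,0,0,0,0,0],
  [-0.0016,0,0,0,0,0],
  [-0.0023,0,0,0,0,0],
  [-0.003,0,0,0,0,0],
])

```text
clock: 17.9
tool_pos: [0.5329, -0.0683, 0.0468]
orientation: [179.8, -0.1, -88.4]
force: [-6.4, -8.7, 3.1]
opening: 0.0138
gripper_force: 30.0
```

Emit:
carry_out([
  [-0.0008,0,0,0,0,0],
  [-0.0016,0,0,0,0,0],
  [-0.0023,0,0,0,0,0],
  [-0.003,0,0,0,0,0],
])

```text
clock: 18.4
tool_pos: [0.5328, -0.0653, 0.0468]
orientation: [179.8, -0.1, -88.4]
force: [-5.9, -8.3, 3.2]
opening: 0.0137
gripper_force: 30.0
```

Emit:
carry_out([
  [-0.0008,0,0,0,0,0],
  [-0.0016,0,0,0,0,0],
  [-0.0023,0,0,0,0,0],
  [-0.003,0,0,0,0,0],
])

```text
clock: 18.9
tool_pos: [0.5327, -0.0623, 0.0468]
orientation: [179.8, -0.1, -88.4]
force: [-6.6, -9.0, 2.0]
opening: 0.0138
gripper_force: 30.0
```

Emit:
carry_out([
  [-0.0008,0,0,0,0,0],
  [-0.0016,0,0,0,0,0],
  [-0.0023,0,0,0,0,0],
  [-0.003,0,0,0,0,0],
])

```text
clock: 19.4
tool_pos: [0.5327, -0.0593, 0.0468]
orientation: [179.8, -0.1, -88.4]
force: [-6.8, -8.3, 3.1]
opening: 0.014
gripper_force: 30.0
```

Emit:
carry_out([
  [-0.0008,0,0,0,0,0],
  [-0.0016,0,0,0,0,0],
  [-0.0023,0,0,0,0,0],
  [-0.003,0,0,0,0,0],
])

```text
clock: 19.9
tool_pos: [0.5326, -0.0563, 0.0468]
orientation: [179.8, -0.1, -88.4]
force: [-6.2, -8.4, 3.0]
opening: 0.014
gripper_force: 30.0
```

Emit:
carry_out([
  [-0.0008,0,0,0,0,0],
  [-0.0016,0,0,0,0,0],
  [-0.0023,0,0,0,0,0],
  [-0.003,0,0,0,0,0],
])

```text
clock: 20.4
tool_pos: [0.5325, -0.0534, 0.0468]
orientation: [179.8, -0.1, -88.4]
force: [-6.4, -8.3, 2.7]
opening: 0.0139
gripper_force: 30.0
```

Emit:
carry_out([
  [-0.0007,0,0,0,0,0],
  [-0.0014,0,0,0,0,0],
  [-0.002,0,0,0,0,0],
  [-0.002,0,0,0,0,0],
])

```text
clock: 20.9
tool_pos: [0.5324, -0.0513, 0.0468]
orientation: [179.8, -0.1, -88.4]
force: [-6.8, -8.0, 3.6]
opening: 0.0139
gripper_force: 30.0
```

Emit:
carry_out([
  [-0.0007,0,0,0,0,0],
  [-0.0014,0,0,0,0,0],
  [-0.002,0,0,0,0,0],
  [-0.002,0,0,0,0,0],
])

```text
clock: 21.4
tool_pos: [0.5323, -0.0493, 0.0468]
orientation: [179.8, -0.1, -88.4]
force: [-7.1, -9.0, 2.6]
opening: 0.0135
gripper_force: 30.0
```

Emit:
carry_out([
  [-0.0007,0,0,0,0,0],
  [-0.0014,0,0,0,0,0],
  [-0.002,0,0,0,0,0],
  [-0.002,0,0,0,0,0],
])

```text
clock: 21.9
tool_pos: [0.5323, -0.0477, 0.0468]
orientation: [179.8, -0.1, -88.4]
force: [-6.0, -10.7, 3.5]
opening: 0.0138
gripper_force: 30.0
```

Emit:
carry_out([
  [-0.0003,0,0,0,0,0],
  [-0.0006,0,0,0,0,0],
  [-0.001,0,0,0,0,0],
  [-0.001,0,0,0,0,0],
])

```text
clock: 22.4
tool_pos: [0.5323, -0.047, 0.0469]
orientation: [179.8, -0.2, -88.4]
force: [-5.2, -12.8, 3.9]
opening: 0.0139
gripper_force: 30.0
```

Emit:
carry_out([
  [-0.0003,0,0,0,0,0],
  [-0.0006,0,0,0,0,0],
  [-0.0009,0,0,0,0,0],
  [-0.0012,0,0,0,0,0],
  [-0.0012,0,0,0,0,0],
])

```text
clock: 23.02
tool_pos: [0.5323, -0.0462, 0.047]
orientation: [179.8, -0.2, -88.4]
force: [-5.5, -14.6, 4.4]
opening: 0.0136
gripper_force: 30.0
```

Emit:
carry_out([
  [-0.0003,0,0,0,0,0],
  [-0.0006,0,0,0,0,0],
  [-0.0009,0,0,0,0,0],
  [-0.0012,0,0,0,0,0],
  [-0.0012,0,0,0,0,0],
])

```text
clock: 23.65
tool_pos: [0.5322, -0.0454, 0.047]
orientation: [179.8, -0.2, -88.4]
force: [-4.8, -17.2, 3.7]
opening: 0.0135
gripper_force: 30.0
```

Emit:
carry_out([
  [-0.0003,0,0,0,0,0],
  [-0.0003,0,0,0,0,0],
  [-0.0003,0,0,0,0,0],
  [-0.0003,0,0,0,0,0],
  [-0.0003,0,0,0,0,0],
  [-0.0003,0,0,0,0,0],
])

```text
clock: 24.4
tool_pos: [0.5322, -0.0452, 0.047]
orientation: [179.8, -0.2, -88.4]
force: [-4.3, -18.2, 2.8]
opening: 0.0137
gripper_force: 30.0
```

```bash
python3 - <<'E'
from plant import telemetry
o=telemetry.get_obs();print(o["tool_pos"],o["orientation"],o["force"],o["moment"])
E
```

```text
[ 0.53219377 -0.04517167  0.04698045] [179.76669003  -0.21091876 -88.40239421] [ -4.30393192 -18.18514613   2.84142959] [-6.63198285  1.53915661  0.03644929]
```

Emit:
carry_out([
  [0,0,0,0,0,0],
  [0,0,0,0,0,0],
  [0,0,0,0,0,0],
  [0,0,0,0,0,0],
  [0,0,0,0,0,0],
], grip=0)

```text
clock: 25.02
tool_pos: [0.5342, -0.0419, 0.0472]
orientation: [-180.0, 0.0, -88.4]
force: [-1.2, -0.2, 0.5]
opening: 0.0437
gripper_force: 0.0
```

Emit:
carry_out([
  [0,0,-0.005,0,0,0],
  [0,0,-0.02,0,0,0],
  [0,0,-0.05,0,0,0],
  [0,0,-0.1,0,0,0],
  [0,0,-0.15,0,0,0],
  [0.06,0,-0.15,0,0,0],
  [0.12,0,-0.15,0,0,0],
  [0.17,0,-0.15,0,0,0],
])

```text
clock: 26.02
tool_pos: [0.5387, -0.2139, 0.1989]
orientation: [-179.9, -0.0, -88.4]
force: [0.8, -0.4, 1.1]
opening: 0.0437
gripper_force: 0.0
```

```bash
python3 - <<'E'
from h import *
import cv2
im=[cv2.resize(viewer.snapshot(n)[s[0]:s[1],s[2]:s[3],::-1],(800,300),interpolation=cv2.INTER_CUBIC) for n,s in(("scene",(205,280,190,390)),("top",(190,260,225,412)))]
cv2.imwrite("pics/f.png",cv2.convertScaleAbs(np.vstack(im),alpha=1.4))
E
```

```text
(no output)
```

View pics/f.png

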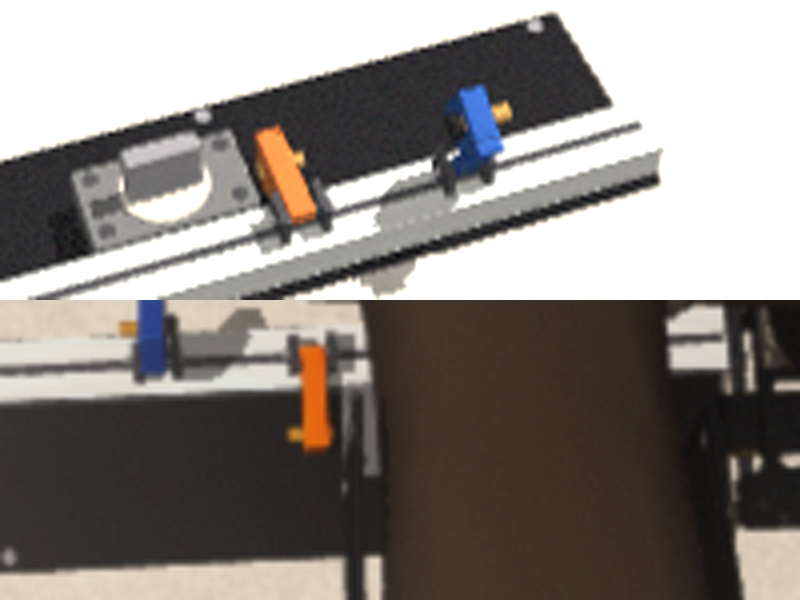

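The carrier lies flush on the fence with its +y end against the orange stop, at (250,195) in the upper half. The orange flag is down, the blue flag is up and the gripper is clear, so I'm handing the job in.

```bash
python3 -c "
from plant import workorder
print(workorder.close_job())"
```

```text
the job is handed in; nothing more can be done
None
```

I handed the job in at about 26 s: orange stop down, blue still up, and the carrier flush on the fence, pressed onto the nose at an estimated 10 N (wrist force less sliding drag) and released there; I was not shown the judging result.

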